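Load a test tile under a spring clip

TASK

Load the glaze test tile into the spring-clip holder: hold the clip's long thumb plate down with one fingertip so that its jaw lifts, and meanwhile with the other fingertip push the tile along the channel, under the jaw, until it is fully home against the end stop; then let the clip up so that its jaw clamps the tile. Only press and push: do not grip or lift the tile, and leave the other things alone.

Things in the scene. Friction and masses are not known exactly. Their poses are not given: they have to be found in the camera images.
- holder: wooden tile holder, fixed, base board 170x124x6 mm. Origin on the bench (z = 0) under the seat's middle; x along the channel to the end stop, y left of that, z up. Channel: floor 22 mm above the bench, 41 mm wide, middle line y = 0, rear end open at x = -125 mm, metal side rails 6 mm above the floor. Pin ears and barrel of the clip rise to 40 mm, its moving parts to at most 55 mm.
- seat (a point): point on the channel floor where the origin of a tile that is home lies: holder x = 0, y = 0, z = 22 mm. The end stop, a metal bar 12 mm above the floor, closes the channel 31 mm beyond this point.
- hinge_pin (a point): middle of the clip's hinge pin, which runs along the holder's x, 36 mm to the right (-y) of the channel's middle line and 34 mm above the bench.
- clip (a joint): angle of the steel rocking clip (rad). 0 = jaw down, no tile can enter; grows as the thumb plate is pressed down and the jaw lifts; stop at 0.44. A tile passes freely from 0.24 on; clamped on a tile it reads about 0.17. A spring shuts it: about 3.5 N on the thumb plate's middle starts it, about 7 N holds it fully open.
- jaw (a point): middle of the lower edge of the clip's jaw lip, which comes down on the channel's middle line and covers x = 2 to 24 mm of the holder; at rest 1 mm above the channel floor, at 0.36 rad about 13 mm.
- thumb_plate (a point): middle of the top of the thumb plate, 93 mm long (holder x = -118 to -25 mm), 30 mm wide, right of the channel, its middle line 68 to 70 mm from the channel's. At rest it slopes up outwards, 36 mm above the bench; at 0.36 rad it is level, 24 mm above the bench. So two fingertips level with each other, 68 mm apart, 24 mm above the bench, hold it down and meet the tile's edge; they may slide along it.
- tile: the glaze test tile, 62 mm (its x) by 38 mm (its y), 7 mm thick, 35 g, lying flat and loose in the channel behind the clip, long side along the channel; the other tiles lie elsewhere on the bench. Origin in the middle of its underside.
- cup_test_b: small terracotta cup, 62 mm across, 53 mm tall; origin under its middle; a bystander, to be left alone
- wedge_1: loose wooden wedge, 32x85x26 mm; origin under its middle; a bystander, to be left alone
- rib_wood: kidney-shaped wooden rib, 47x116x6 mm, lying on the bench beside the holder (left of the channel); origin under its middle; a bystander, to be left alone
- sprig_mould: small white plaster block, 40x50x26 mm, on the bench beside the holder (left of the seat); origin under its middle; a bystander, to be left alone
Not all that is in view belongs to the job. Leave any blue look-alike of the tile alone.

How it is judged:
By the outcome, as a careful person would: the job done as asked, in the order asked, and still so for the second after the job is handed in, with the robot touching nothing.
It also fails if it takes over 35 s, if anything falls off the work surface, if the arm or the gripper's body presses on something with over 40 N, if the wrist force passes 120 N, or if a joint passes its speed limit or range.

ROBOT

A 6-joint arm with a two-finger parallel gripper is mounted at the origin on a cart in front of the work surface, level with it; the furniture and walls round the work are solid. World frame = base frame: x ahead of the robot, y to its left, z up, the work surface at z = 0. Lengths are in mm, angles in rad, forces in N, time in s.
With the tool pointing down it reaches from about 350 to 975 mm from the base axis. Payload 7.1 kg.
Tool frame: the origin (TCP) lies on the front face of the gripper's body, between the roots of the fingers; the fingertips stand 80 mm ahead of it and the grasp point (between the pads) lies 61 mm ahead of it (env.tips_ahead is the distance from the TCP to the fingertips, in mm); z points along the fingers, y is the direction in which the jaws open and shut (so a half turn about z gives the same grasp; the last joint's range is limited). The gripper opens to 88 mm and grips with 3 to 60 N. Pads are 20 mm wide; open, the fingers measure 115 mm over their backs; the gripper's body (75 mm by 178 mm) begins 61 mm behind the grasp point.
Start: joints at [-1.239, 0.423, 1.63, -0, 1.089, -0.019], TCP at [214.798, -586.913, 302.675] pointing down, gripper open.
Joint ranges: [-3, 3], [-0.9, 2.11], [0.09, 2.58], [-1.31, 4.45], [0.11, 2.69], [-2.54, 2.54]. Speed limits (rad/s): [2.39, 2.39, 3.01, 3.14, 3.14, 3.14].

INTERFACE

Orientations are given as a unit quaternion [x, y, z, w].
In Python, from station import env, set_gripper, viewer, workorder gives the robot as it stands. Calls block until the motion is done:
- env.reach(position, orientation): joint-space move of the TCP to a pose.
- env.move_l(position, rot=None, rate=150, f_stop=None): straight line of the TCP; rot=None keeps the orientation; rate is the mean speed in mm/s. With f_stop (N) it stops when the force on the tool has changed by that much, and returns True; else False.
- env.move_joints(angles): joint-space move.
- set_gripper(opening): finger opening in mm; the grip force is fixed at half the most; returns when the fingers have stopped.
- env.hold(seconds).
- env.ik(position, orientation): joint angles nearest the present ones, or None.
- env.read_state(): the state.
- viewer.camera(name): name is "scene" or "top" or "wrist"; returns the picture (384x512x3 uint8, blue, green, red); there is no depth.
- viewer.camera_params(name): a dict with "fx", "fy", "cx", "cy" (pixels), "dist" ([k1, k2, p1, p2, k3] as OpenCV has them; the pictures are not rectified), "pose" (4x4, takes a point from camera to world coordinates); the wrist camera has in their place "tool_from_camera" (4x4, takes a point from camera to tool coordinates, whose origin is the TCP and whose axes are the flange's). Camera axes: x right, y up, looking along -z (the intrinsics and any distortion apply to the point x, -y, -z); pixel columns grow to the right and rows downward; lengths in mm; the calibration is good to about 2 mm. A picture is of the moment at which its call begins: read the wrist's pose just before it. camera_params takes no time and is no camera call.
A pose or a line that the arm cannot do raises env.IKError and nothing moves.
- workorder.sign_off(): hands the job in, once; it reports no verdict.
The state is a dict: "time_s": time; "qpos": joint angles; "dq": joint speeds; "tau": joint torques, N m; "tool_pos": TCP position; "orientation": TCP orientation; "force": force on the tool from outside, world axes, zero at the start; "wrist_torque": the same for the moment, N m; "width": finger opening in mm.
Only numpy, scipy, OpenCV 4.12 (cv2) and the standard library are available. Lean on these libraries where they do the work, as an engineer would, in place of code of your own. Each camera call takes 0.05 s, during which the arm holds its last target.

## Working session

There is one attempt and no reset: what is moved stays moved. The work goes in short steps, each a Python script; the robot and the scene stay as the last script left them, time stands still between calls to the robot, and variables do not carry over. Pictures are saved under pics/ and viewed, and the job is handed in when it is done.

```bash
ls; mkdir -p pics; python3 - <<'E'
from station import env, set_gripper, viewer, workorder
import cv2
for n in ["scene","top","wrist"]:
    im=viewer.camera(n); cv2.imwrite(f"pics/{n}0.png",cv2.resize(im,(800,600),interpolation=cv2.INTER_CUBIC))
    print(n,viewer.camera_params(n))
s=env.read_state(); print(s)
E
```

```text
pics
scene {'fx': 359.5547524598799, 'fy': 359.5547524598799, 'cx': 254.39580008956722, 'cy': 183.42619225188363, 'dist': array([0.00531402, 0.        , 0.        , 0.        , 0.        ]), 'pose': array([[-8.63680836e-01,  2.92889348e-01, -4.10208779e-01,
         2.47214573e+02],
       [-5.03482197e-01, -5.39563710e-01,  6.74816034e-01,
         6.93135951e+02],
       [-2.36873426e-02,  7.89358494e-01,  6.13475409e-01,
         5.58867830e+02],
       [ 0.00000000e+00,  0.00000000e+00,  0.00000000e+00,
         1.00000000e+00]])}
top {'fx': 481.7940379802352, 'fy': 481.7940379802352, 'cx': 257.13800917646967, 'cy': 190.4737399070364, 'dist': array([-0.07365419,  0.        ,  0.        ,  0.        ,  0.        ]), 'pose': array([[-2.15756908e-02,  9.80998357e-01, -1.92812639e-01,
         3.53522662e+02],
       [-9.99736414e-01, -1.96560738e-02,  1.18634736e-02,
         1.39076530e+02],
       [ 7.84810866e-03,  1.93017779e-01,  9.81163872e-01,
         1.30974692e+03],
       [ 0.00000000e+00,  0.00000000e+00,  0.00000000e+00,
         1.00000000e+00]])}
wrist {'fx': 287.1421
[... 504 characters left out ...]
       1.00000000e+00]])}
{'time_s': 0.15, 'qpos': array([-1.23900385e+00,  4.23656909e-01,  1.63049855e+00,  1.06416870e-05,
        1.08860956e+00, -1.89416354e-02]), 'dq': array([ 0.00117594, -0.00016545, -0.00261159, -0.00022293,  0.00027822,
        0.00016509]), 'tau': array([ 2.25750832e-04, -5.44987142e+01, -2.73919845e+01,  6.43617986e-02,
        2.05481012e-02, -7.68728569e-05]), 'tool_pos': array([ 214.69286605, -586.61007262,  302.09170626]), 'orientation': array([ 9.84662827e-01,  1.74467114e-01, -8.66651434e-05, -5.79759502e-04]), 'force': array([-0.99041487,  0.02827884, -0.7874547 ]), 'wrist_torque': array([-0.03666291, -0.02271832,  0.00385307]), 'width': 87.85421790415258}
```

View pics/top0.png

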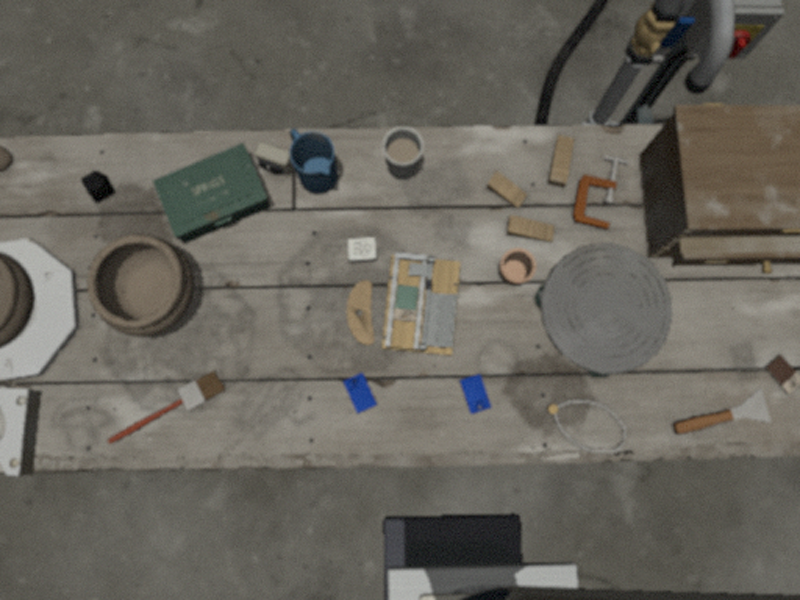

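View pics/scene0.png

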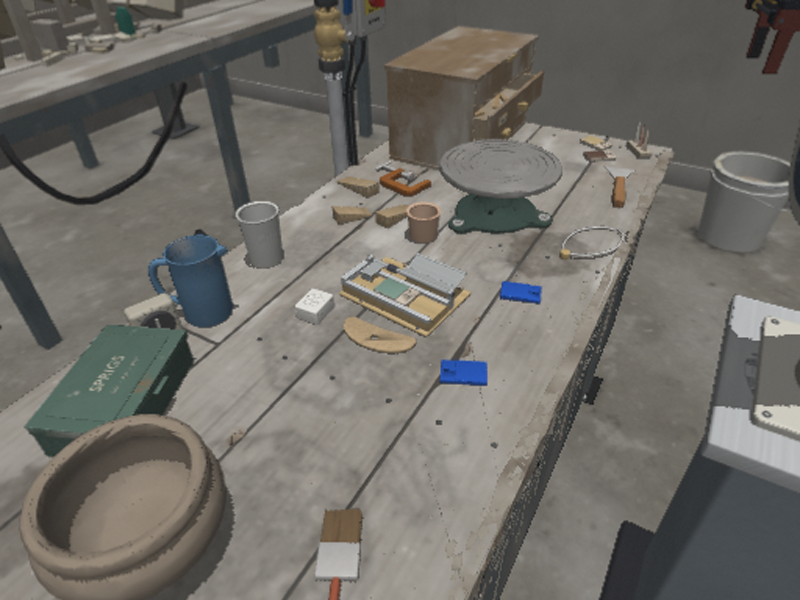

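View pics/wrist0.png

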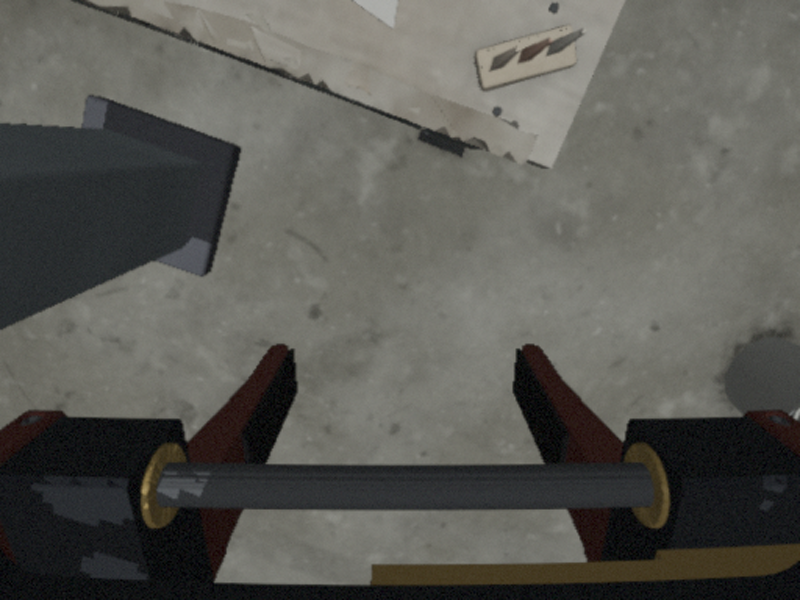

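The top view shows the holder at about (425,305), with its seat end toward the far (upper) side. Candidates for the tile are the green plate in the channel (406,297), the blue look-alikes at (359,393) and (475,393), and the tan wedges by (530,228). By the description, the one in the channel is the tile. I'll check it in a close crop.

```bash
python3 - <<'E'
from station import env, set_gripper, viewer, workorder
import cv2
im=viewer.camera("top"); c=im[150:240,210:330]; cv2.imwrite("pics/topc.png",cv2.resize(c,(800,600),interpolation=cv2.INTER_CUBIC))
im=viewer.camera("scene"); c=im[150:234,200:312]; cv2.imwrite("pics/scc.png",cv2.resize(c,(800,600),interpolation=cv2.INTER_CUBIC))
E
```

```text
(no output)
```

View pics/topc.png

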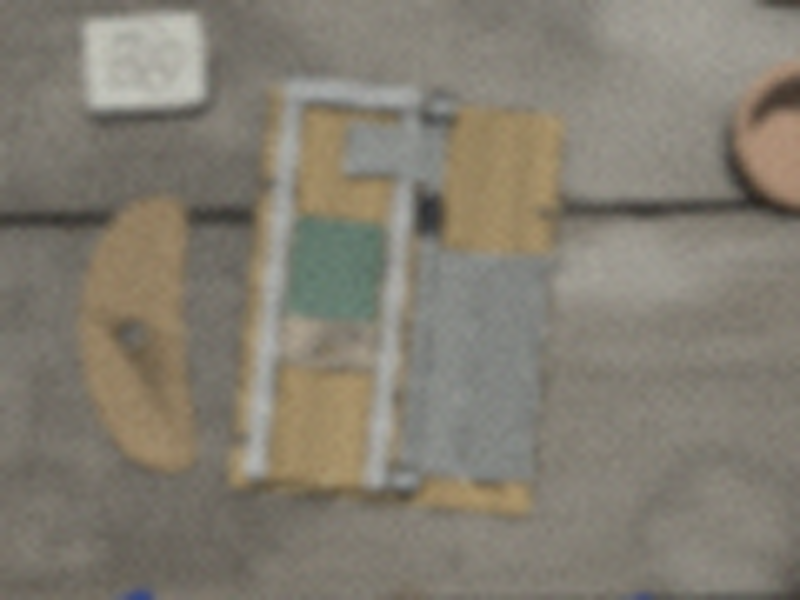

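View pics/scc.png

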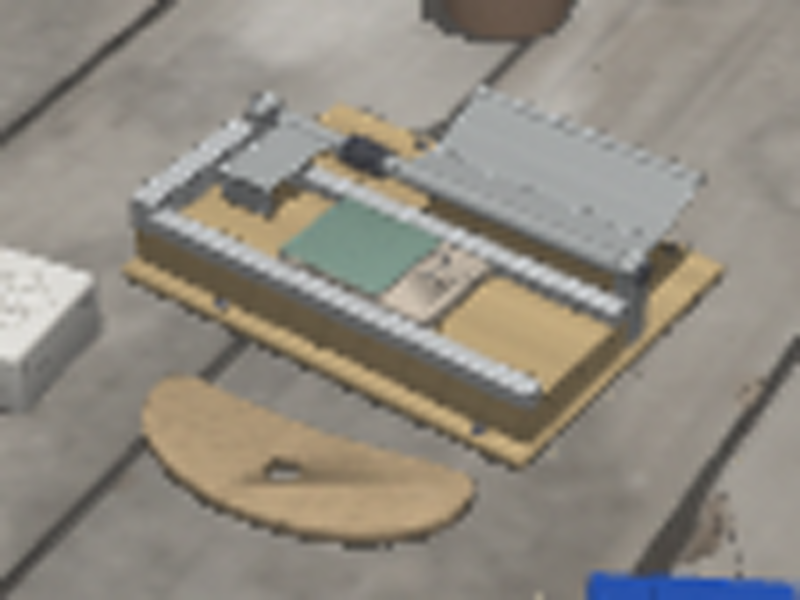

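The close crop confirms the choice. The green tile with a bare beige rear strip lies in the channel, with its rear edge near crop (325,370). Next is a rough holder fit from the top view, then a wrist look.

```bash
cat > h.py <<'E'
from station import env, set_gripper, viewer, workorder
import cv2, numpy as np
from scipy.spatial.transform import Rotation as R
from scipy.optimize import least_squares
F=np.diag([1.,-1,-1])
def campose(n,s=None):
    p=viewer.camera_params(n)
    if n!="wrist": T=p["pose"]
    else:
        A=np.eye(4);A[:3,:3]=R.from_quat(s["orientation"]).as_matrix();A[:3,3]=s["tool_pos"]; T=A@p["tool_from_camera"]
    return p,T
def proj(P,p,T):
    C=T[:3,:3]@F
    r=C.T; t=-r@T[:3,3]
    K=np.array([[p["fx"],0,p["cx"]],[0,p["fy"],p["cy"]],[0,0,1]])
    return cv2.projectPoints(np.asarray(P,float).reshape(-1,3),cv2.Rodrigues(r)[0],t,K,p["dist"])[0].reshape(-1,2)
def h2w(P,q):
    c,s=np.cos(q[2]),np.sin(q[2]); P=np.asarray(P,float).reshape(-1,3)
    return np.c_[c*P[:,0]-s*P[:,1]+q[0], s*P[:,0]+c*P[:,1]+q[1], P[:,2]]
def ray(px,p,T,z):
    K=np.array([[p["fx"],0,p["cx"]],[0,p["fy"],p["cy"]],[0,0,1]])
    u=cv2.undistortPoints(np.asarray(px,float).reshape(-1,1,2),K,p["dist"]).reshape(-1,2)
    d=(T[:3,:3]@F@np.c_[u,np.ones(len(u))].T).T; o=T[:3,3]
    return o+d*((z-o[2])/d[:,2])[:,None]
def fit(obs,p,T,q0):
    P=np.array([o[0] for o in obs]);U=np.array([o[1] for o in obs])
    r=least_squares(lambda q:(proj(h2w(P,q),p,T)-U).ravel(),q0,x_scale=[1,1,.01]); return r.x,r.fun.reshape(-1,2)
def yawq(yaw): # tool x at heading yaw, pointing down
    return (R.from_euler('z',yaw)*R.from_euler('x',np.pi)).as_quat()
E
python3 - <<'E'
from h import *
p,T=campose("top")
f=lambda x,y:(210+(x+.5)/6.667-.5,150+(y+.5)/6.667-.5)
obs=[((31,20.5,34),f(300,106)),((31,-20.5,34),f(405,110)),((-125,20.5,28),f(268,475)),((-125,-20.5,28),f(368,487))]
print(*fit(obs,p,T,[500,0,0]))
s=env.read_state();print(R.from_quat(s["orientation"]).as_matrix().round(2))
E
```

```text
[ 6.43102283e+02  1.11095374e+02 -1.12565062e-01] [[ 0.4082998  -0.85459846]
 [-0.37079064 -0.09883625]
 [-0.14238772  0.65942669]
 [ 0.10634875  0.25672222]]
[[ 0.94  0.34 -0.  ]
 [ 0.34 -0.94  0.  ]
 [ 0.   -0.   -1.  ]]
```

```bash
python3 - <<'E'
from h import *
p,T=campose("top");p2,T2=campose("scene")
def tri(a,b):
    a=np.array(a)/1.5625;b=np.array(b)/1.5625
    g=lambda X:np.r_[proj(X,p,T)[0]-a,proj(X,p2,T2)[0]-b]
    r=least_squares(g,[600,0,50]);return r.x.round(),r.cost
print(tri((606,308),(501,165)),'wheel'); print(tri((680,106),(389,68)),'cab corner'); print(tri((403,134),(259,210)),"grey cup")
q=[643.1,111.1,-.1126]
for x,y,z in [(-110,-34,300),(-60,-34,320)]:
    for dy in (0,np.pi):
        print(x,dy,env.ik(h2w((x,y,z),q)[0],yawq(q[2]+dy)))
E
```

```text
(array([ 568., -210.,  102.]), np.float64(0.11686421360764691)) wheel
(array([ 876., -329.,  202.]), np.float64(0.25054121566956805)) cab corner
(array([874., 112.,  92.]), np.float64(7.872259313556919)) grey cup
-110 0 [ 1.45477385e-01  2.98690200e-01  1.82587156e+00 -4.44089210e-16
  1.01703090e+00  1.82887371e+00]
-110 3.141592653589793 [ 0.14547739  0.2986902   1.82587156  0.          1.0170309  -1.31271894]
-60 0 [ 1.23689043e-01  3.46280445e-01  1.70393900e+00 -4.44089210e-16
  1.09137321e+00  1.80708537e+00]
-60 3.141592653589793 [ 0.12368904  0.34628044  1.703939    0.          1.09137321 -1.33450728]
```

```bash
python3 - <<'E'
from h import *
q=[643.1,111.1,-.1126]
env.reach(h2w((-125,-34,270),q)[0],yawq(q[2]))
set_gripper(54.5)
s=env.read_state(); im=viewer.camera("wrist"); print(s)
np.save("s1.npy",s,allow_pickle=True); cv2.imwrite("w1raw.png",im)
cv2.imwrite("pics/w1.png",cv2.resize(im,(800,600),interpolation=cv2.INTER_CUBIC))
E
```

```text
{'time_s': 3.575, 'qpos': array([ 1.52864882e-01,  3.18116524e-01,  1.88063847e+00, -2.19477346e-06,
        9.42798535e-01,  1.83619532e+00]), 'dq': array([-3.77649927e-04, -3.71223517e-04, -5.85921631e-04, -1.47813569e-06,
        7.10956003e-04, -3.72023255e-04]), 'tau': array([-1.74544228e-02, -4.48395467e+01, -2.42338711e+01, -4.40327174e-03,
       -7.39255082e-02, -9.08916786e-05]), 'tool_pos': array([515.08775779,  91.39792301, 270.01205694]), 'orientation': array([ 9.98417463e-01, -5.62367285e-02,  1.93220448e-05, -3.19301278e-06]), 'force': array([-0.59104182,  0.78887275,  0.82421922]), 'wrist_torque': array([ 0.01659495, -0.02511843, -0.01014876]), 'width': 54.51022358088762}
```

View pics/w1.png

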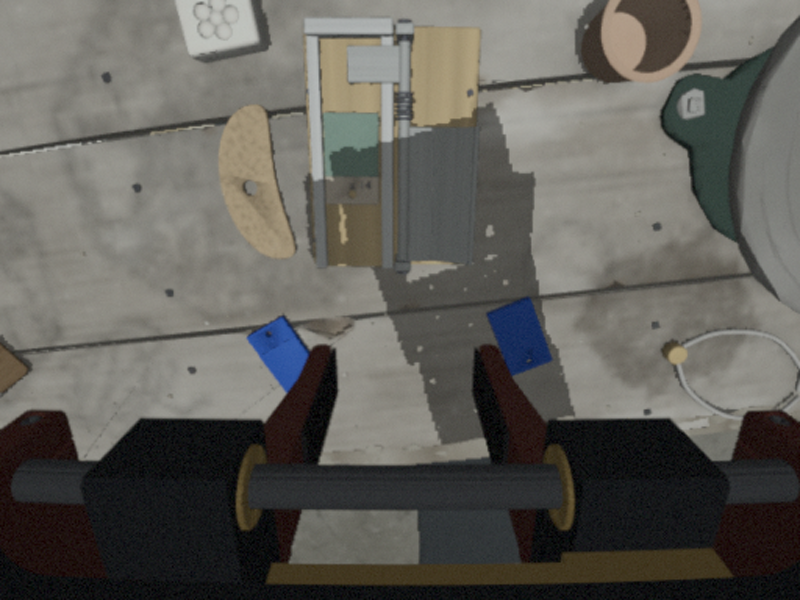

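```bash
python3 - <<'E'
import cv2
im=cv2.imread("w1raw.png"); c=im[5:185,185:325]; cv2.imwrite("pics/w1c.png",cv2.resize(c,None,fx=10/3,fy=10/3,interpolation=cv2.INTER_CUBIC))
E
```

```text
(no output)
```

View pics/w1c.png

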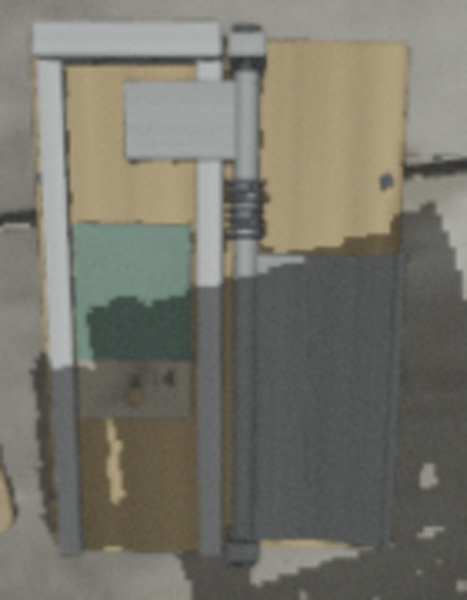

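```bash
python3 - <<'E'
from h import *
s=np.load("s1.npy",allow_pickle=True).item(); p,T=campose("wrist",s)
f=lambda x,y:(185+(x+.5)*.3-.5,5+(y+.5)*.3-.5)
obs=[((31,20.5,28),f(65,60)),((31,-20.5,28),f(197,60)),((-125,20.5,28),f(80,550)),((-125,-20.5,28),f(200,551)),((20,-36,38),f(246,85)),((-110,-36,37),f(243,520))]
q,r=fit(obs,p,T,[643,111,-.11]); print(q,(r/.3).round(1))
pt,Tt=campose("top");g=lambda x,y:(210+(x+.5)/6.667-.5,150+(y+.5)/6.667-.5)
def w2h(P):
    c,s_=np.cos(q[2]),np.sin(q[2]);d=P-[q[0],q[1],0];return np.c_[c*d[:,0]+s_*d[:,1],-s_*d[:,0]+c*d[:,1],P[:,2]]
print("tile w",w2h(ray([f(80,417),f(191,418),f(74,224),f(189,226)],p,T,29)).round(1))
print("tile t",w2h(ray([g(282,360),g(372,370),g(300,217),g(384,222)],pt,Tt,29)).round(1))
print("plate", w2h(ray([f(255,540),f(390,545),f(262,255),f(403,255)],p,T,36)).round(1))
np.save("q.npy",q)
print(((proj(h2w([(31,0,34),(24,0,30),(2,0,30),(-125,20.5,28)],q),p,T)-[185,5])/.3).round(1))
E
```

```text
[ 6.45228464e+02  1.12954064e+02 -1.24021475e-01] [[-2.1 -3.2]
 [-0.  -2.6]
 [ 1.7  2. ]
 [-1.3  2.1]
 [ 1.4  5.1]
 [ 0.4 -3.2]]
tile w [[-78.2  19.   29. ]
 [-78.2 -18.2  29. ]
 [-17.4  18.6  29. ]
 [-17.8 -17.9  29. ]]
tile t [[-78.3  16.   29. ]
 [-78.6 -20.6  29. ]
 [-18.7  14.9  29. ]
 [-17.3 -19.4  29. ]]
plate [[-118.2  -40.    36. ]
 [-119.4  -86.    36. ]
 [ -26.7  -41.    36. ]
 [ -26.1  -85.2   36. ]]
[[126.3  50.9]
 [128.4  79.3]
 [129.8 156.7]
 [ 80.5 550.8]]
```

```bash
python3 - <<'E'
from h import *
q=np.load("q.npy"); print(env.tips_ahead)
o=yawq(q[2])
env.reach(h2w((-101,-34,160),q)[0],o)
env.move_l(h2w((-101,-34,128),q)[0],o,rate=60)
def rep(m):
    s=env.read_state(); print(m,round(s["time_s"],2),s["tool_pos"].round(2),s["force"].round(2),s["wrist_torque"].round(2),round(s["width"],1))
rep("a")
for z in (116,110,104.5):
    print(env.move_l(h2w((-101,-34,z),q)[0],o,rate=25,f_stop=20)); env.hold(.2);rep(z)
for n in("scene","wrist"):
    im=viewer.camera(n); cv2.imwrite(f"{n}2raw.png",im)
    c=im[130:235,190:330] if n=="scene" else im
    cv2.imwrite(f"pics/{n}2.png",cv2.resize(c,(800,600),interpolation=cv2.INTER_CUBIC))
E
```

```text
80.0
a 4.83 [540.78  91.69 127.82] [ 0.42 -0.21 -0.3 ] [ 0.05  0.02 -0.01] 54.4
False
116 5.67 [540.86  91.71 116.1 ] [-0.    0.03 -0.31] [ 0.06 -0.04 -0.02] 54.7
False
110 6.26 [541.04  91.83 110.2 ] [-0.5   1.75  4.27] [ 0.23 -0.02 -0.01] 54.4
False
104.5 6.83 [541.27  92.24 104.99] [-0.26  5.07  7.42] [ 0.65  0.03 -0.01] 54.4
```

View pics/scene2.png

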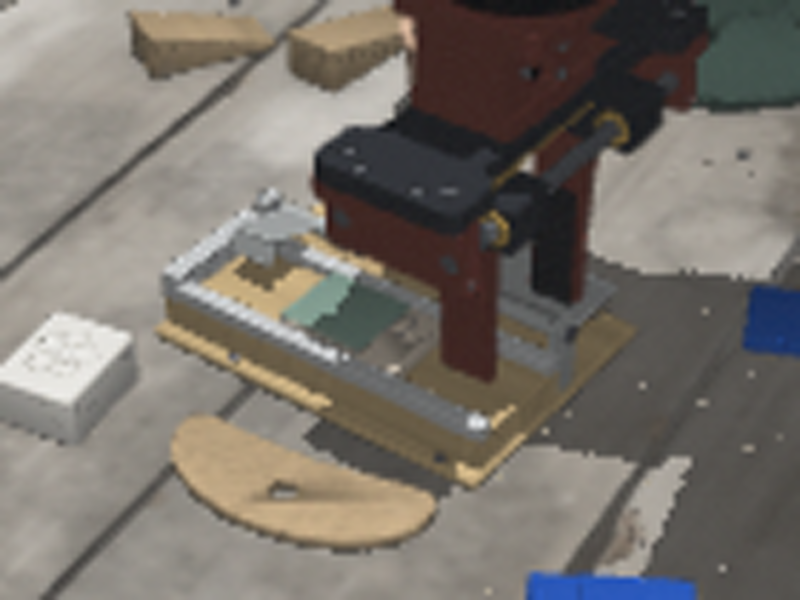

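View pics/wrist2.png

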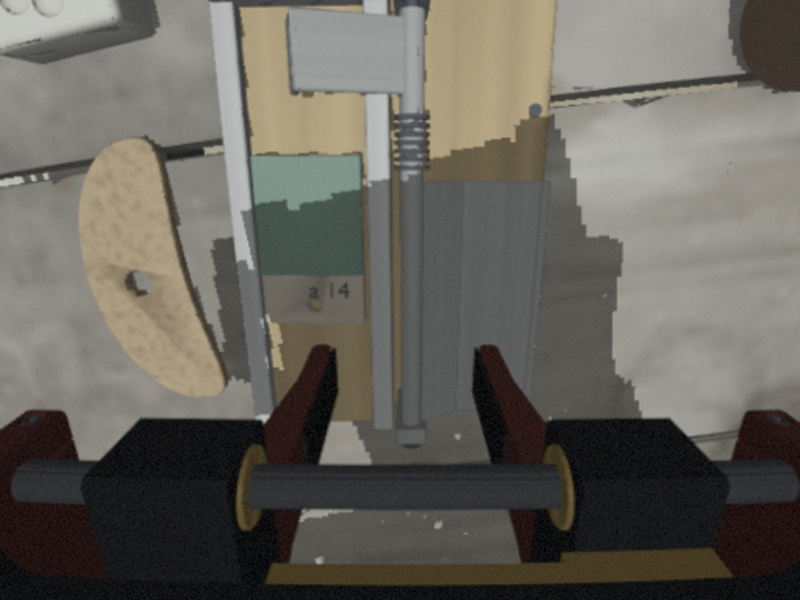

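The jaw (crop (275,225)) is lifted, the right fingertip is on the plate, and the left one is in the channel behind the tile with the rails clear. Now I'll push.

```bash
python3 - <<'E'
from h import *
q=np.load("q.npy"); o=yawq(q[2])
def hp(P):
    c,s_=np.cos(q[2]),np.sin(q[2]);d=P-[q[0],q[1],0];return np.array([c*d[0]+s_*d[1],-s_*d[0]+c*d[1],P[2]])
def rep(m):
    s=env.read_state(); print(m,round(s["time_s"],2),hp(s["tool_pos"]).round(2),hp(s["force"]+[q[0],q[1],0]).round(2),round(s["width"],1))
def pic(k):
    for n in("scene","wrist"):
        im=viewer.camera(n); cv2.imwrite(f"{n}{k}raw.png",im)
        c=im[130:235,190:330] if n=="scene" else im
        cv2.imwrite(f"pics/{n}{k}.png",cv2.resize(c,(800,600),interpolation=cv2.INTER_CUBIC))
rep("0")
for x in(-75,-52):
    print(env.move_l(h2w((x,-34,104),q)[0],o,rate=40,f_stop=20)); rep(x)
print(env.move_l(h2w((-36,-34,104),q)[0],o,rate=12,f_stop=12)); rep("end")
pic(3)
E
```

```text
0 6.92 [-100.65  -33.42  104.98] [-1.4   4.53  8.58] 54.3
False
-75 7.72 [-76.27 -34.52 103.68] [-3.83 -1.04  6.12] 54.4
False
-52 8.45 [-53.12 -34.53 103.72] [-2.96 -0.7   5.93] 54.4
True
end 9.42 [-43.29 -34.47 103.43] [-2.48  0.85  6.5 ] 54.4
```

View pics/scene3.png

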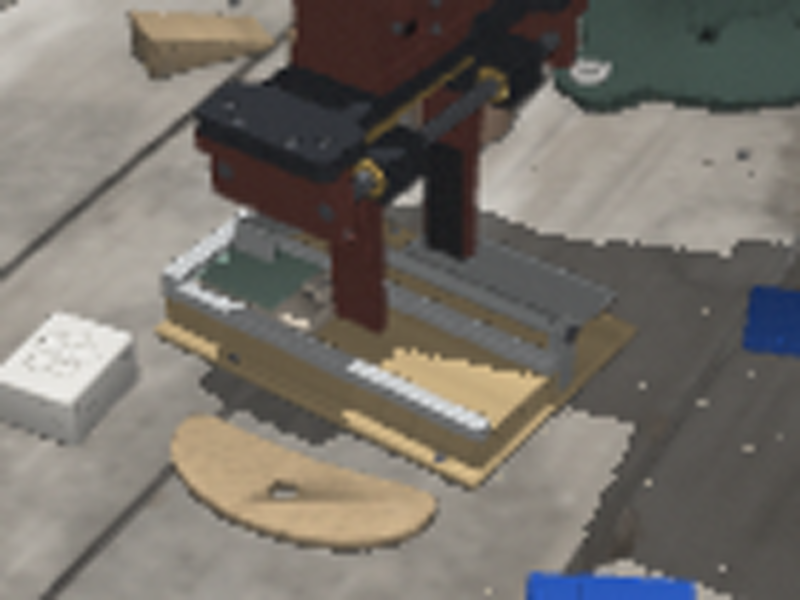

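View pics/wrist3.png

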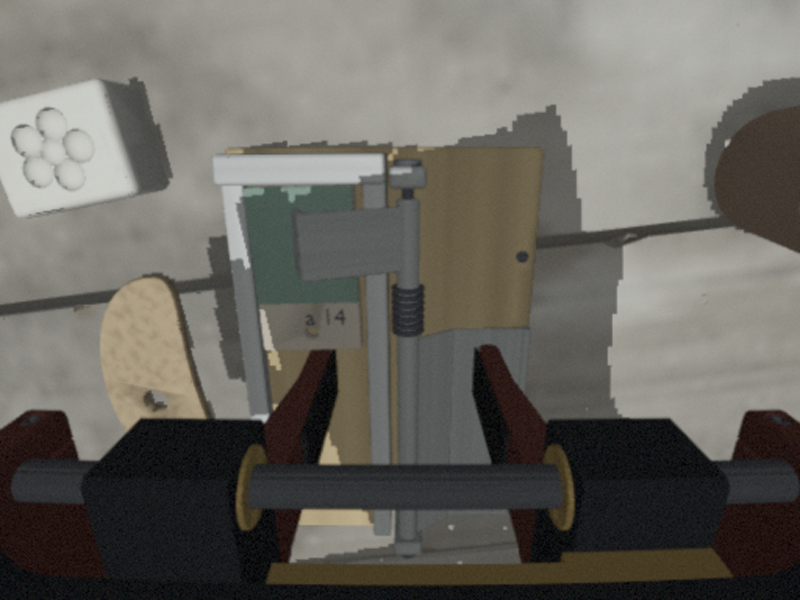

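The tile's front edge appears to meet the stop bar (wrist (300,185)). The force fell off after the stop, so I'll press again to confirm it is a hard contact.

```bash
python3 - <<'E'
from h import *
q=np.load("q.npy"); o=yawq(q[2])
def hp(P):
    c,s_=np.cos(q[2]),np.sin(q[2]);d=P-[q[0],q[1],0];return np.array([c*d[0]+s_*d[1],-s_*d[0]+c*d[1],P[2]])
def rep(m):
    s=env.read_state(); print(m,round(s["time_s"],2),hp(s["tool_pos"]).round(2),hp(s["force"]+[q[0],q[1],0]).round(2),round(s["width"],1))
for x in(-43,-42.5,-42,-41.5,-41,-40,-39):
    h=env.move_l(h2w((x,-34,104.3),q)[0],o,rate=10,f_stop=14); rep((x,h)); env.hold(.05); rep(x)
    if h: break
im=viewer.camera("wrist"); cv2.imwrite("pics/w4.png",cv2.resize(im[80:240,110:310],(800,640))[:600])
E
```

```text
(-43, False) 9.77 [-43.86 -34.62 104.14] [-2.1  -0.99  5.78] 54.4
-43 9.82 [-43.88 -34.62 104.11] [-2.36 -1.14  5.78] 54.8
(-42.5, False) 10.07 [-43.76 -34.57 103.96] [-3.73 -0.93  4.86] 54.2
-42.5 10.12 [-43.73 -34.58 103.98] [-3.68 -1.52  5.61] 54.3
(-42, False) 10.37 [-43.61 -34.53 103.86] [-4.78 -0.03  7.17] 54.5
-42 10.42 [-43.63 -34.56 103.84] [-4.24 -0.46  6.87] 54.5
(-41.5, False) 10.67 [-43.55 -34.51 103.69] [-5.01 -0.56  6.34] 54.5
-41.5 10.72 [-43.54 -34.48 103.71] [-5.38  0.97  6.92] 54.6
(-41, False) 10.97 [-43.44 -34.49 103.57] [-6.35  0.28  6.64] 54.6
-41 11.02 [-43.45 -34.47 103.59] [-7.09 -0.34  6.86] 54.4
(-40, False) 11.27 [-43.22 -34.42 103.32] [-9.1   2.13  7.39] 54.6
-40 11.32 [-43.25 -34.41 103.32] [-8.53  1.62  6.06] 54.3
(-39, False) 11.57 [-43.05 -34.38 103.28] [-11.8    1.98   9.88] 54.7
-39 11.62 [-43.07 -34.41 103.27] [-11.39   2.3   10.14] 54.5
```

View pics/w4.png

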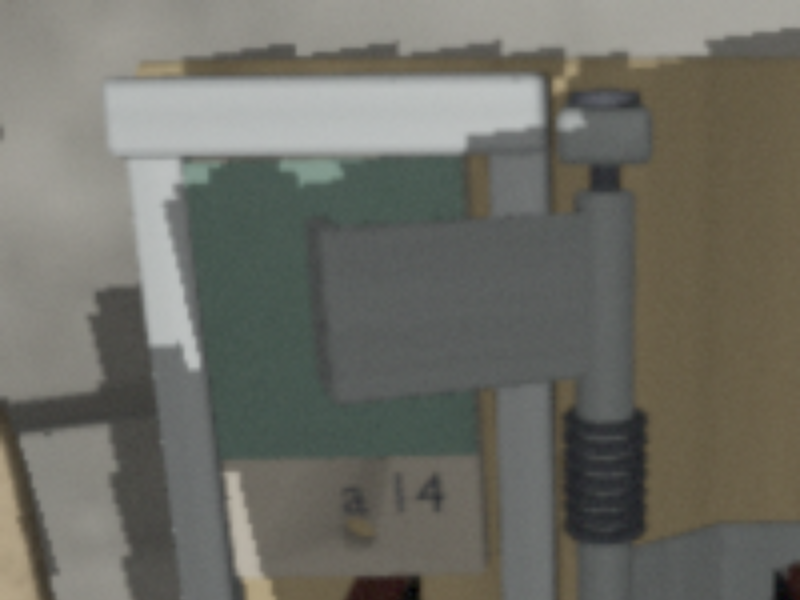

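The position stalls while the push force rises to about 11 N, and the tile's front meets the bar, so it is home. I'll back off, then let the clip up.

```bash
python3 - <<'E'
from h import *
q=np.load("q.npy"); o=yawq(q[2])
def rep(m):
    s=env.read_state(); print(m,round(s["time_s"],2),s["tool_pos"].round(2),s["force"].round(2))
env.move_l(h2w((-50,-34,104.3),q)[0],o,rate=15); rep("back")
im=viewer.camera("wrist"); cv2.imwrite("pics/w5.png",cv2.resize(im[80:240,110:310],(800,640))[:600])
env.move_l(h2w((-50,-34,122),q)[0],o,rate=20); rep("up")
env.move_l(h2w((-50,-34,150),q)[0],o,rate=60)
env.move_l(h2w((-110,-34,200),q)[0],o,rate=120); env.hold(.3); rep("clear")
s=env.read_state(); np.save("s6.npy",s,allow_pickle=True)
im=viewer.camera("wrist"); cv2.imwrite("w6raw.png",im); cv2.imwrite("pics/w6.png",cv2.resize(im[0:180,150:350],(800,720))[:600])
im=viewer.camera("scene"); cv2.imwrite("pics/s6.png",cv2.resize(im[130:235,190:330],(800,600),interpolation=cv2.INTER_CUBIC))
E
```

```text
back 12.55 [593.14  85.17 105.18] [3.84 0.22 6.84]
up 13.63 [591.28  85.41 121.86] [ 0.21 -0.11  0.87]
clear 15.35 [531.99  92.74 199.55] [ 0.02 -0.02  0.35]
```

View pics/w5.png

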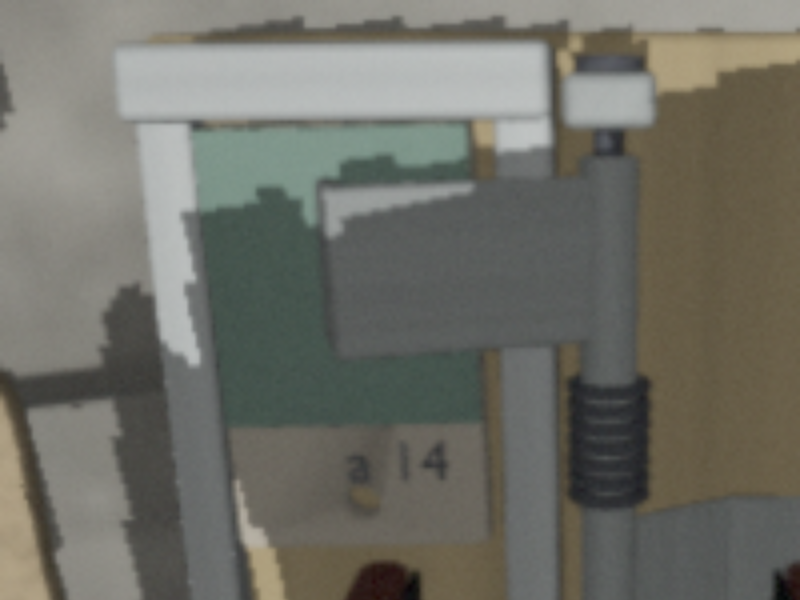

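View pics/w6.png

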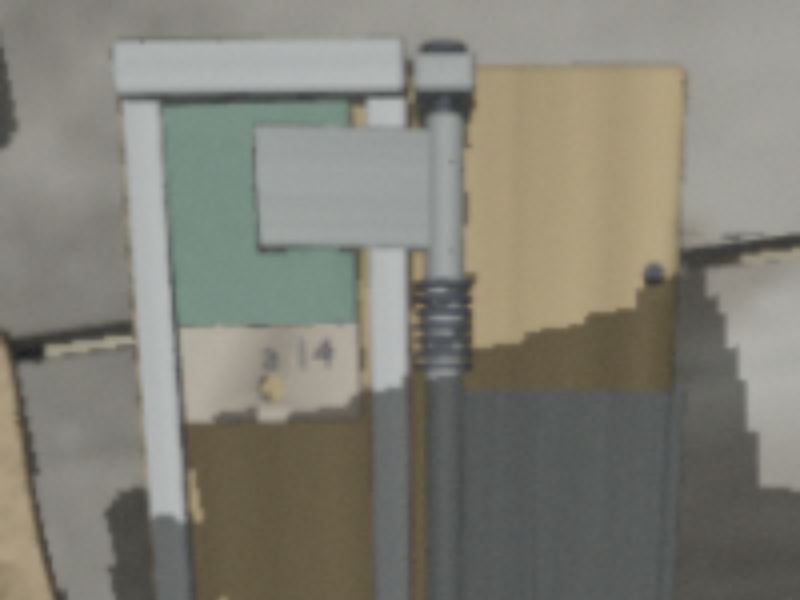

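View pics/s6.png

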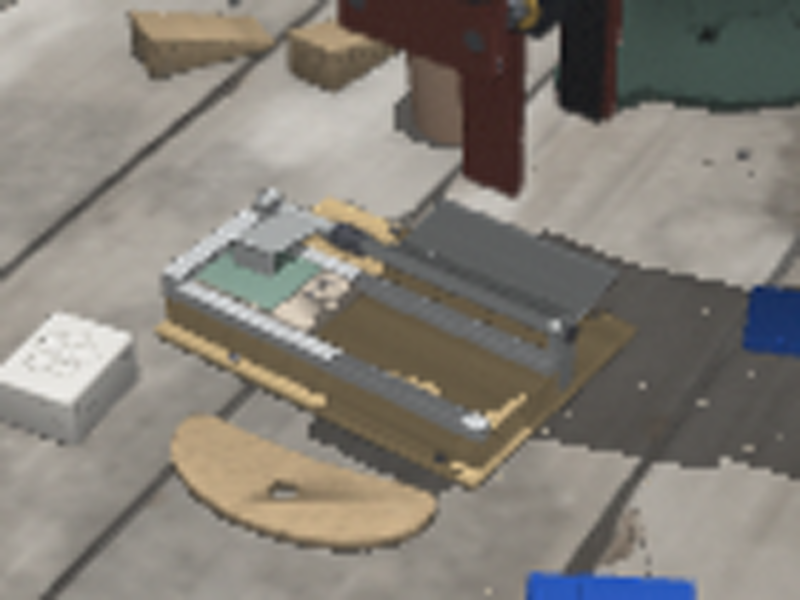

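The clip is clamped on the tile: the jaw sits on the green face at scene (270,250). In w5 there is a thin sliver at the front-left between tile and stop, around (195–330,123). I'll look straight down from close by to measure it.

```bash
python3 - <<'E'
from h import *
q=np.load("q.npy"); o=yawq(q[2])
# camera at tool +84 -> place camera above holder x~15
env.move_l(h2w((-62,-34,150),q)[0],o,rate=120); env.hold(.2)
s=env.read_state(); print(s["time_s"]); im=viewer.camera("wrist"); np.save("s7.npy",s,allow_pickle=True); cv2.imwrite("w7raw.png",im)
p,T=campose("wrist",s); 
u=proj(h2w([(31,0,29),(-31,0,29),(31,20.5,28),(31,-20.5,28)],q),p,T); print(u.round(1))
c=u[[0]].astype(int)[0]; print(c)
cv2.imwrite("pics/w7.png",cv2.resize(im[max(c[1]-20,0):c[1]+100,c[0]-80:c[0]+80],(800,600),interpolation=cv2.INTER_CUBIC))
E
```

```text
16.375
[[208.4  83. ]
 [212.6 172. ]
 [178.6  83.3]
 [238.9  82.9]]
[208  82]
```

View pics/w7.png

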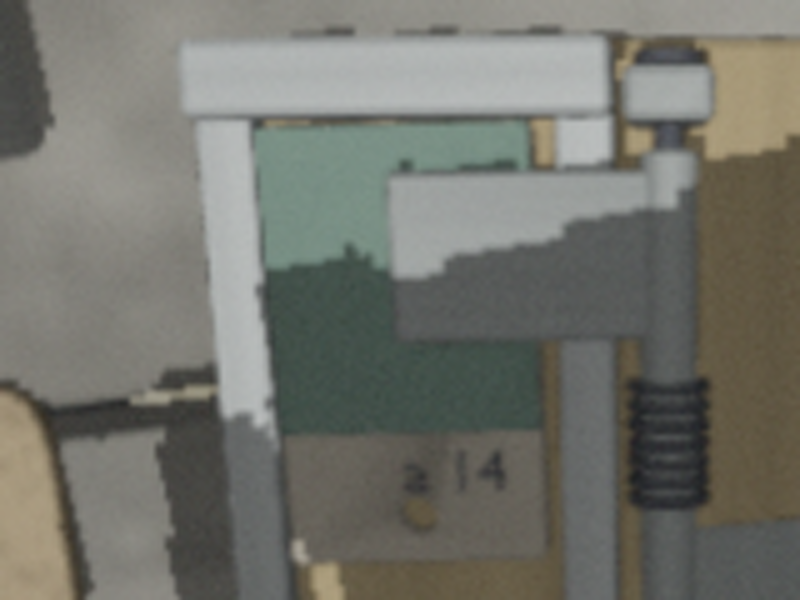

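The tile is about 0.2 mm from the stop on the right and about 0.7 mm on the left, so it's slightly skewed. There is time left, so I'll press again and push left of the middle to square it up.

```bash
python3 - <<'E'
from h import *
q=np.load("q.npy"); o=yawq(q[2])
def hp(P):
    c,s_=np.cos(q[2]),np.sin(q[2]);d=P-[q[0],q[1],0];return np.array([c*d[0]+s_*d[1],-s_*d[0]+c*d[1],P[2]])
def rep(m):
    s=env.read_state(); print(m,round(s["time_s"],2),hp(s["tool_pos"]).round(2),hp(s["force"]+[q[0],q[1],0]).round(2),round(s["width"],1))
Y=-30
set_gripper(60.5)
env.move_l(h2w((-54,Y,122),q)[0],o,rate=70)
env.move_l(h2w((-54,Y,104.3),q)[0],o,rate=30,f_stop=25); rep("down")
print(env.move_l(h2w((-46,Y,104.3),q)[0],o,rate=25,f_stop=20)); 
for x in(-42,-39.5,-37.5):
    h=env.move_l(h2w((x,Y,104.3),q)[0],o,rate=14,f_stop=18); rep((x,h))
    if h:break
im=viewer.camera("wrist"); cv2.imwrite("pics/w8.png",cv2.resize(im[80:240,110:310],(800,640))[:600])
env.move_l(h2w((-50,Y,104.3),q)[0],o,rate=20)
im=viewer.camera("wrist"); cv2.imwrite("pics/w9.png",cv2.resize(im[80:240,110:310],(800,640))[:600])
rep("back")
E
```

```text
down 18.07 [-53.72 -29.21 104.82] [-2.97  3.93  7.4 ] 60.7
False
(-42, False) 18.98 [-43.72 -30.11 104.06] [-5.55  0.56  8.73] 60.6
(-39.5, False) 19.3 [-43.15 -30.11 103.85] [-12.67   1.18  13.18] 60.6
(-37.5, False) 19.59 [-42.66 -30.1  103.75] [-17.81   2.18  17.01] 60.5
back 20.47 [-47.95 -29.71 105.37] [3.17 0.03 5.67] 60.8
```

View pics/w8.png

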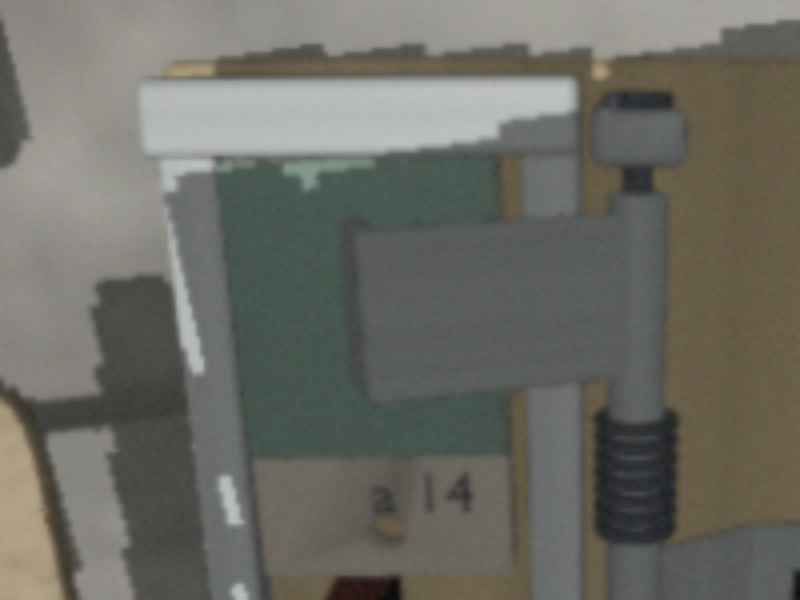

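View pics/w9.png

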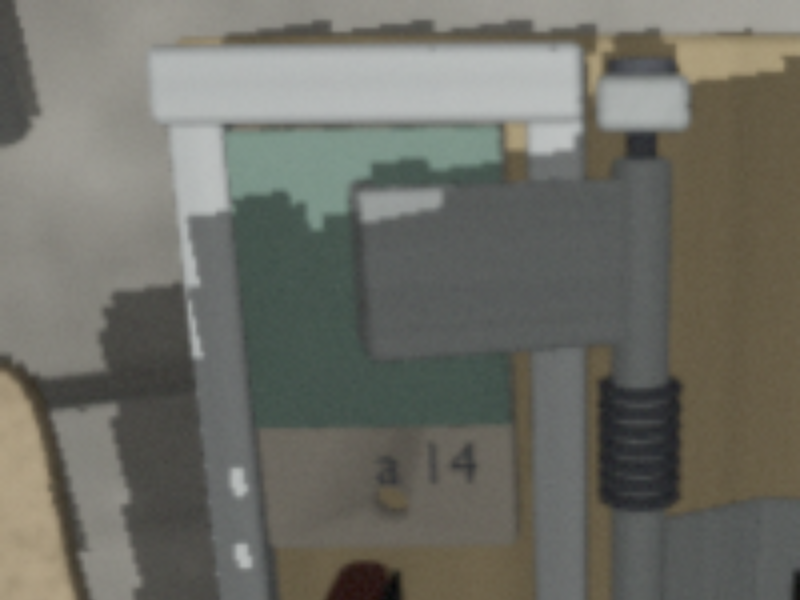

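The front edge now runs parallel to the bar, with only a thin, even shadow line. I'll let the clip up and retreat.

```bash
python3 - <<'E'
from h import *
q=np.load("q.npy"); o=yawq(q[2]); Y=-30
env.move_l(h2w((-51,Y,122),q)[0],o,rate=22)
env.move_l(h2w((-62,-34,150),q)[0],o,rate=70); env.hold(.2)
s=env.read_state(); print(s["time_s"],s["force"]); im=viewer.camera("wrist")
cv2.imwrite("pics/w10.png",cv2.resize(im[62:182,128:288],(800,600),interpolation=cv2.INTER_CUBIC))
env.move_l(h2w((-110,-34,220),q)[0],o,rate=150)
im=viewer.camera("scene"); cv2.imwrite("pics/s10.png",cv2.resize(im[130:235,190:330],(800,600),interpolation=cv2.INTER_CUBIC))
print(env.read_state()["time_s"])
E
```

```text
22.2083 [-0.35872075  0.07976049  0.28677465]
23.025
```

View pics/w10.png

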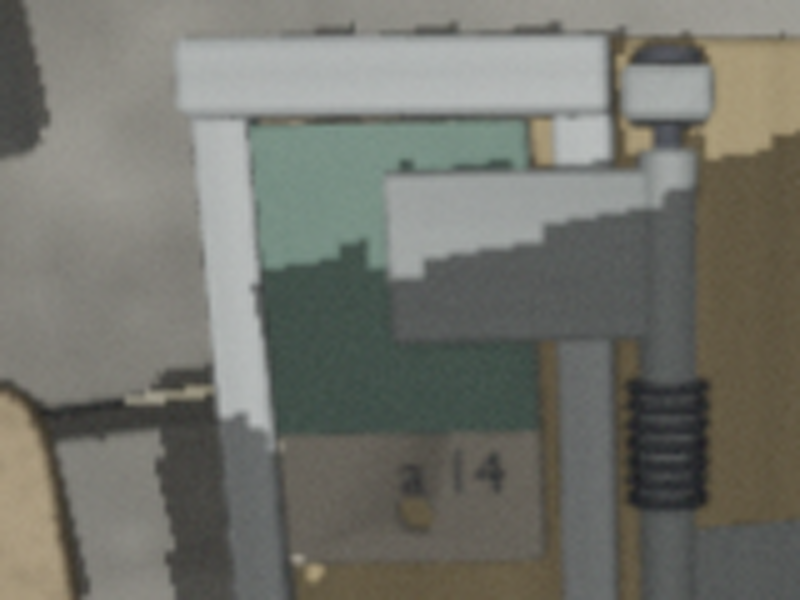

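View pics/s10.png

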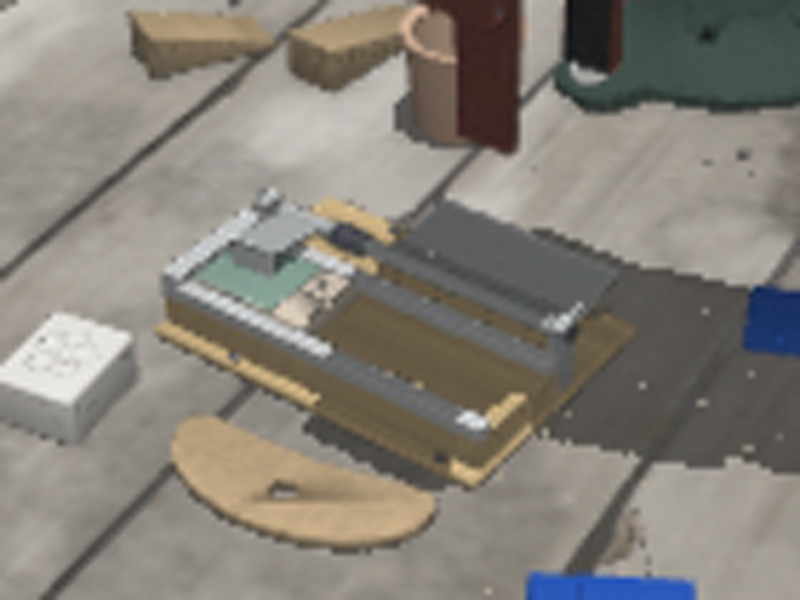

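The tile is now within about 0.3 mm of the stop all along its front, with the jaw clamped on it. The bystanders in view (rib, plaster block, cup) haven't moved. I'll hand it in.

```bash
python3 -c "
from h import *
workorder.sign_off(); print(env.read_state()['time_s'])"
```

```text
the job is handed in; nothing more can be done
the job is handed in; nothing more can be done
```

The glaze test tile is in the holder, against the end stop, with the clip's jaw clamped on it. I handed the job in at about 23 s of the 35 s allowed; no verdict was reported.

- **What I did:** With one fingertip I held the thumb plate down, about 24–25 mm above the bench with the jaw visibly lifted. With the other I pushed the tile under the jaw until it stalled against the stop. I backed off before letting the clip up.
- **Second push:** The first look after clamping showed the tile slightly skewed, with a gap of about 0.7 mm to the stop at the front left. I pressed the plate again, pushed left of the middle at about 18 N, backed off and let the clip up once more.
- **Last checks:** The tile's front edge runs parallel to the stop, with at most about 0.3 mm of dark line showing, which may be a shadow. The jaw rests on the tile, the force on the gripper is near zero with it clear of the holder, and the rib, plaster block and cup look unmoved.
- **One disagreement:** The tile stalled with the arm about 2 mm short of where I had worked out the stop to be. That is within the camera calibration's stated 2 mm, and the pictures show the tile home.

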